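Fit the tube rotor to its drive and lock it with the index pin

TASK

Fit the tube rotor from its blue stand into the spindle of the white drive unit, fully home with its slot over the two dogs, lowering it in gently and not dropping it. Then push the red-handled tapered pin down through the rotor's yellow eye into the yellow bush on the drive until its shoulder sits on the eye, so that the rotor is pulled into line and locked, and let go. Leave the bottle, timer and marker undisturbed.

Things in the scene. Friction and masses are not known exactly. Their poses are not given: they have to be found in the camera images.
- rotor_hub (a point): Middle of the rotor's black round hub, where to grip it: 30 mm diameter, 46 mm tall (23 mm up and down from here). Below it an aluminium disc (84 mm diameter, 10 mm thick, top 23 mm below this point) with two yellow eyes centred 50 mm along the rotor's +x and -x (25 mm outside, 13 mm hole, 12 mm thick, tops 21 mm below this point). z up; half a turn gives the same fit. 175 to 350 g, loose.
- rotor_seat (a point): Centre of the rotor's flange underside (seat plane), 41 mm below rotor_hub, same axes. A 10 mm wide, 8 mm deep slot crosses the flange along x; a tapered shank points 34 mm down from here, 30 mm diameter at the seat plane, 18 mm at its end. It starts resting on the blue stand (72 mm diameter, 50 mm high). Seated when it meets spindle_face.
- spindle_face (a point): Centre of the steel spindle's flat top (60 mm diameter), 92 mm above the bench; turns with the spindle. Taper socket: 31.6 mm at the mouth, 38 mm deep, about 0.8 mm clear of the seated shank each side. Two round-topped dogs, 8 mm wide, 6 mm high, stand 17 to 31 mm out along this point's +x and -x; the rotor's slot goes over them.
- spindle (a joint): Turning angle of the spindle, counter-clockwise from above; at 0 its dogs line up with the index bush. It turns by hand against light friction (about 0.03 N m) and stays where left. It starts 0.06 to 0.10 rad off, so that after seating the eye lies some 3 to 5 mm out of line with the bush; the tapered pin pulls it round.
- index_bush (a point): Centre of the mouth of the yellow bush fixed on the drive, 98 mm above the bench: 24 mm outside, 13 mm hole, 48 mm deep. It stands 50 mm from the spindle axis at the drive's -x; axes are the drive's (x from bush to spindle axis, z up). With the rotor seated one eye lies 2 mm above it. The housing is 165 x 140 mm, deck 50 mm above the bench.
- pin_grip (a point): Middle of the loose pin's red handle, where to grip it: 14 mm diameter, 46 mm tall. z up along the pin. A steel shoulder, 20 mm diameter, has its underside 28 mm below this point; under it 22 mm of straight 12 mm stem, then a 26 mm cone to a 5 mm tip, 76 mm below this point. 80 g. It stands in a grey holder (28 mm tube, 62 mm high, 54 mm foot).
- pin_shoulder (a point): Centre of the underside of the pin's shoulder, 28 mm below pin_grip. Fully home it sits on the rotor's eye, 14 mm above index_bush.
- rotor: the loose rotor as a whole; origin and axes as rotor_seat
- drive: The white drive unit with its spindle, fixed to the bench; origin on the spindle axis at bench level, index bush at x = -50 mm
- bottle: Bystander: small bottle with red cap, 46 mm diameter, 88 mm tall; origin at its base
- timer: Bystander: white bench timer lying flat, 62 x 66 x 19 mm; origin under its centre
- marker: Bystander: black and white marker pen lying on the bench, 134 mm long, 12 mm thick

How it is judged:
By the outcome, as a careful person would: the job done as asked, in the order asked, and still so for the second after the job is handed in, with the robot touching nothing.
It also fails if it takes over 69 s, if anything falls off the work surface, if the arm or the gripper's body presses on something with over 40 N, if the wrist force passes 120 N, or if a joint passes its speed limit or range.

ROBOT

A 7-joint arm with a two-finger parallel gripper is mounted at the origin on a cart in front of the work surface, level with it; the furniture and walls round the work are solid. World frame = base frame: x ahead of the robot, y to its left, z up, the work surface at z = 0. Lengths are in m, angles in rad, forces in N, time in s.
With the tool pointing down it reaches from about 0.4 to 0.85 m from the base axis. Payload 10.4 kg.
Tool frame: the origin (TCP) lies on the centre line of the jaws, within the pads' length; the fingertips stand 11 mm ahead of it and the grasp point (between the pads) lies 8 mm behind it; z points along the fingers, x is the direction in which the jaws open and shut, and the axes are right-handed (so a half turn about z gives the same grasp; the last joint's range is limited). The gripper opens to 85 mm and grips with 20 to 120 N. Pads are 22 mm wide; open, the fingers measure 114 mm over their backs; the gripper's body (76 mm by 85 mm) begins 54 mm behind the grasp point. The pads swing forward as they close: fully open they stand 13 mm farther back than shut.
Start: joints at [1.22, 0.332, -0.065, 1.46, 0.022, 1.35, -0.088], TCP at [0.201, -0.592, 0.242] pointing down, gripper open.
Joint ranges: [-2.6, 2.6], [-0.5, 2.12], [-1.47, 1.34], [0.16, 2.42], [-1.27, 4.41], [0.06, 2.06], [-2.6, 2.6]. Speed limits (rad/s): [2.22, 2.22, 2.79, 2.79, 3.14, 3.14, 3.14].

INTERFACE

Orientations are given as a unit quaternion [x, y, z, w].
In Python, from workcell import get_obs, camera, hand_in, boxes_of, silhouettes, pinpoint gives the robot as it stands.
- The arm moves only by the shell command python3 -m creep 'ROWS' [FORCE]. ROWS is JSON, one flat list of numbers, 7 for each row, row after row: the shift along the tool's x, y, z in cm, then the turn, a rotation vector about the tool's x, y, z in degrees, then the finger opening in cm, from 0 to 8.54. A call has 1 to 20 rows; each row is the pose to reach, as a shift and turn from the pose commanded when the call began, along the tool's axes at that moment; what a row does not reach only later rows make up. A row lasts 1/12 s, in which the tool goes at most 41.7 mm and 7.16 degrees, less where a joint would pass 70% of its speed; a pose out of reach is approached as far as the arm can. A call with a gripper value outside its range is refused whole. The fingers move at their own pace and stop on an object; FORCE is the grip in N (left out, the last holds). Time passes only in rows, so rows that repeat a pose let the fingers close. It gives the time, the measured TCP pose, the force and the opening at its end, in the units of the state.
- get_obs(): the state, without advancing time (a new reading comes with each control period).
- camera(name): name is "scene" or "top"; returns a dict with "pixels" (420x560x3 uint8, red, green, blue), "range_z" (420x560 float32, m along the optical axis (not along the pixel's ray), 0 where there is no reading), "intrinsics" (3x3 intrinsics, pixels), "T" (4x4, takes a point from camera to world coordinates). Camera axes: x right, y down, z forward; pixel columns grow to the right and rows downward; lengths in m; the calibration is good to about 2 mm. A picture is of the moment at which its call begins.
- hand_in(): hands the job in, once; it reports no verdict.
Trained networks look in a picture, given as the dict that the camera call returned (one of the last four; its "shot" number tells which), for a name from the list of things; names that differ only in an ending like _2 or _b are one class to them, and where a whole thing is asked for, a point or a joint stands for the part that bears it (a point fixed in the world has none). Each returns a list of dicts, best first, with "conf" (0 to 1); they miss things now and then, are a little off and sometimes report something else, mostly with a low value. They report only what shows in the picture. A call takes as long as a camera call.
- boxes_of(picture, query): "at" ([x, y, z] in m, in world coordinates, good to about 4 mm: the middle of the surface that is visible of it).
- silhouettes(picture, query): "pixels" (420x560 bool, what is visible of it).
- pinpoint(picture, query): "at" ([x, y, z] in m, in world coordinates, good to about 4 mm: a listed point, or the origin of a listed thing).
The state is a dict: "clock": time; "joint_pos": joint angles; "joint_velocities": joint speeds; "tau": joint torques, N m; "position": TCP position; "ee_rot": TCP orientation; "ft_force": force on the tool from outside, world axes, zero at the start; "torque": the same for the moment, N m; "grip_width": opening from 0.0 (shut) to 1.0 (fully open).
Only numpy, scipy, OpenCV 4.12 (cv2) and the standard library are available. Lean on these libraries where they do the work, as an engineer would, in place of code of your own. Each camera call takes 0.05 s, during which the arm holds its last target. There are 200 camera calls.

## Working session

There is one attempt and no reset: what is moved stays moved. The work goes in short steps, Python scripts to look and compute and a shell command to move; the robot and the scene stay as the last step left them, time stands still between calls to the robot, and variables do not carry over. Pictures are saved under pics/ and viewed, on a budget of 10 in all, crops included, one or two more only if the job needs it, and the job is handed in when it is done.

```bash
ls; mkdir -p pics; cat > h.py <<'E'
import numpy as np, cv2
from workcell import get_obs, camera, hand_in, boxes_of, silhouettes, pinpoint
from scipy.spatial.transform import Rotation as R
def save(p,n,s=1): cv2.imwrite('pics/'+n,p["pixels"][:,:,::-1])
def cloud(p):
    z=p["range_z"];K=p["intrinsics"];v,u=np.mgrid[:z.shape[0],:z.shape[1]]
    c=np.stack([(u-K[0,2])/K[0,0]*z,(v-K[1,2])/K[1,1]*z,z],-1)
    w=c@p["T"][:3,:3].T+p["T"][:3,3]; w[z==0]=np.nan; return w
def proj(p,x):
    T=np.linalg.inv(p["T"]);c=T[:3,:3]@np.array(x)+T[:3,3];q=p["intrinsics"]@c;return q[:2]/q[2]
E
python3 - <<'E'
from h import *
np.set_printoptions(precision=4,suppress=True)
o=get_obs();print({k:np.round(v,4) for k,v in o.items()}); print(R.from_quat(o["ee_rot"]).as_matrix())
for n in("top","scene"):
    p=camera(n);save(p,n+"1.png");print(n,p["T"])
    for q in["rotor_hub","rotor_seat","spindle_face","index_bush","pin_grip","pin_shoulder","drive","bottle","timer","marker"]:
        for f in (pinpoint,):
            for r in f(p,q)[:2]: print(q,{k:(np.round(v,4) if k!='shot' else v) for k,v in r.items()}, proj(p,r["at"]).round())
E
```

```text
pics
{'clock': np.float64(0.0), 'joint_pos': array([ 1.2204,  0.3329, -0.0647,  1.4609,  0.0216,  1.3499, -0.0885]), 'joint_velocities': array([-0.0013, -0.0003, -0.0003,  0.0004, -0.0005, -0.0019,  0.0008]), 'tau': array([  0.001 , -62.5448,   0.0498, -39.16  ,   0.0162,   0.0101,
         0.    ]), 'position': array([ 0.2011, -0.5914,  0.2415]), 'ee_rot': array([ 0.813 , -0.5822, -0.0006, -0.0004]), 'ft_force': array([ 0.1451, -0.7627,  0.1653]), 'torque': array([-0.003 ,  0.0565,  0.0152]), 'grip_width': np.float64(1.0001)}
[[ 0.322  -0.9467 -0.0005]
 [-0.9467 -0.322   0.0013]
 [-0.0014  0.0001 -1.    ]]
top [[-0.0257 -0.9926  0.1188  0.4287]
 [-0.9997  0.0249 -0.0081 -0.1171]
 [ 0.0051 -0.119  -0.9929  1.6775]
 [ 0.      0.      0.      1.    ]]
rotor_hub {'at': array([0.5399, 0.2967, 0.0895]), 'conf': np.float64(0.88)} [134. 241.]
rotor_hub {'at': array([ 0.4843, -0.0579,  0.0629]), 'conf': np.float64(0.56)} [256. 257.]
rotor_seat {'at': array([0.543 , 0.2933, 0.051 ]), 'conf': np.float64(0.61)} [139. 241.]
spindle_face {'at': array([ 0.5384, -0.3007,  0.0899]), 'conf': np.float
[... 1515 characters left out ...]
p {'at': array([ 0.4862, -0.0546,  0.0912]), 'conf': np.float64(0.4)} [271. 247.]
pin_shoulder {'at': array([ 0.4848, -0.0531,  0.0608]), 'conf': np.float64(0.55)} [270. 254.]
drive {'at': array([ 0.5367, -0.3117, -0.0016]), 'conf': np.float64(0.61)} [323. 224.]
bottle {'at': array([ 0.4946, -0.2877,  0.0982]), 'conf': np.float64(0.63)} [328. 212.]
bottle {'at': array([ 0.7455, -0.2405, -0.0019]), 'conf': np.float64(0.55)} [270. 199.]
timer {'at': array([ 0.4873, -0.0557,  0.0896]), 'conf': np.float64(0.65)} [271. 247.]
timer {'at': array([ 0.4662,  0.1363, -0.0023]), 'conf': np.float64(0.56)} [222. 301.]
marker {'at': array([ 0.5052, -0.5307, -0.0018]), 'conf': np.float64(0.68)} [375. 203.]
```

```bash
python3 - <<'E'
from h import *
a=cv2.imread('pics/top1.png');b=cv2.imread('pics/scene1.png')
def c(im,x,y,w,h,W,H): return cv2.resize(im[y:y+h,x:x+w],(W,H),interpolation=cv2.INTER_CUBIC)
top=np.hstack([c(a,109,215,50,50,265,300),c(a,231,232,50,50,265,300),c(a,305,210,60,60,270,300)])
bot=np.hstack([c(b,122,255,70,75,265,300),c(b,236,212,70,75,265,300),c(b,285,170,75,75,270,300)])
cv2.imwrite('pics/m1.png',np.vstack([top,bot]))
E
```

```text
(no output)
```

View pics/m1.png

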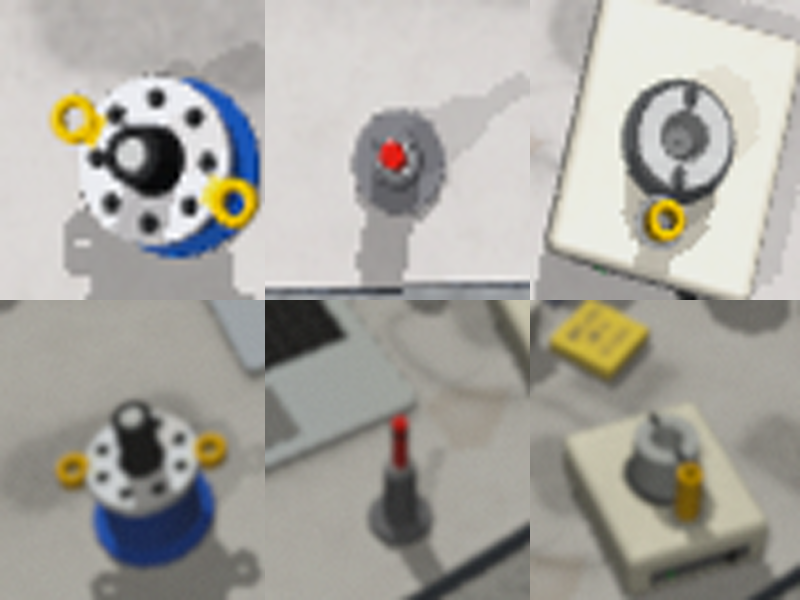

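View pics/scene1.png

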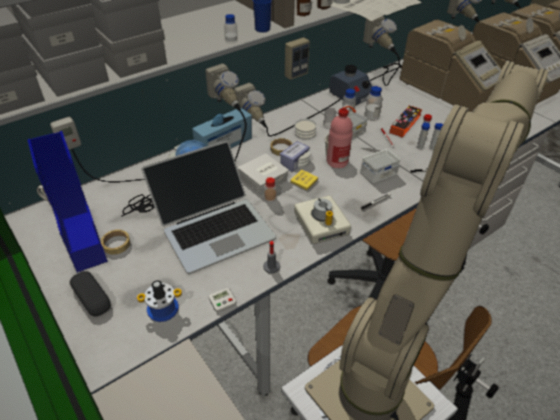

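```bash
cat >> h.py <<'E'
def onplane(p,uv,z):
    K=p["intrinsics"];uv=np.atleast_2d(uv).astype(float)
    d=np.c_[(uv[:,0]-K[0,2])/K[0,0],(uv[:,1]-K[1,2])/K[1,1],np.ones(len(uv))]@p["T"][:3,:3].T
    o=p["T"][:3,3];return (o+d*((z-o[2])/d[:,2])[:,None])[:,:2]
def colmask(p,name):
    h=cv2.cvtColor(p["pixels"],cv2.COLOR_RGB2HSV).astype(int);H,S,V=h[...,0],h[...,1],h[...,2]
    return {"yellow":(H>18)&(H<34)&(S>130)&(V>90),"red":((H<8)|(H>172))&(S>140)&(V>60)}[name]
def blobs(m,minarea=6):
    n,l,s,c=cv2.connectedComponentsWithStats(m.astype(np.uint8),connectivity=8)
    return [(s[i],c[i],l==i) for i in range(1,n) if s[i,4]>=minarea]
E
python3 - <<'E'
from h import *
np.set_printoptions(precision=4,suppress=True)
for n in("top","scene"):
    p=camera(n);w=cloud(p);print(n,p["intrinsics"][0])
    for col in("yellow","red"):
        for s,c,m in blobs(colmask(p,col)):
            q=w[m];
            if np.nanmedian(q[:,0])>.68 or np.nanmedian(q[:,0])<.38: continue
            bb=[s[0]+(s[2]-1)/2,s[1]+(s[3]-1)/2]
            print(col,s,c,"med",np.nanmedian(q,0),"maxz",np.nanpercentile(q[:,2],90),"c@.07",onplane(p,[c,bb],.07).ravel(),"@.098",onplane(p,[c,bb],.098).ravel(),"@.114",onplane(p,[c,bb],.114).ravel())
    # circle fits from depth: rotor disc top, hub top, spindle top
    def reg(c,r,z0,z1):
        d=np.hypot(w[...,0]-c[0],w[...,1]-c[1]);return (d<r)&(w[...,2]>z0)&(w[...,2]<z1)
    for nm,c,r,z0,z1 in(("disc",(.542,.295),.06,.06,.076),("hubtop",(.542,.295),.03,.108,.125),("spin",(.5375,-.302),.045,.085,.097),("pintop",(.485,-.055),.03,.1,.13),("holder",(.485,-.055),.03,.056,.068),("bushtop",(.49,-.289),.02,.09,.11)):
        m=reg(c,r,z0,z1);q=w[m];
        if len(q)<3: print(nm,len(q));continue
        (cx,cy),rad=cv2.minEnclosingCircle(q[:,:2].astype(np.float32))
        print(nm,len(q),"mean",q.mean(0),"mec",cx,cy,rad)
E
```

```text
top [543.0482   0.     279.6451]
yellow [119 231  10   8  48] [123.0833 234.7708] med [0.5599 0.3357 0.0671] maxz 0.07157529191914333 c@.07 [0.5604 0.3351 0.5612 0.3338] @.098 [0.5581 0.3272 0.5589 0.326 ] @.114 [0.5568 0.3227 0.5576 0.3215]
yellow [149 245   9   8  48] [152.5833 248.1458] med [0.5193 0.2497 0.0677] maxz 0.07286844071811563 c@.07 [0.5187 0.2478 0.5176 0.2465] @.098 [0.5171 0.2414 0.516  0.2402] @.114 [0.5162 0.2378 0.5151 0.2366]
yellow [331 250   9   8  51] [334.7647 253.5294] med [ 0.4894 -0.2877  0.0927] maxz 0.09858162779683854 c@.07 [ 0.4891 -0.2898  0.4892 -0.2905] @.098 [ 0.488  -0.2868  0.4881 -0.2874] @.114 [ 0.4874 -0.285   0.4875 -0.2857]
red [557 181   3   9  21] [558.1905 185.    ] med [ 0.6722 -0.952   0.1033] maxz 0.10741747869039764 c@.07 [ 0.6774 -0.9693  0.6774 -0.9687] @.098 [ 0.6731 -0.9545  0.6731 -0.9539] @.114 [ 0.6706 -0.946   0.6706 -0.9454]
red [253 256   5   4  17] [254.6471 257.5294] med [ 0.4815 -0.0555  0.1111] maxz 0.11747129986690444 c@.07 [ 0.4833 -0.0529  0.4834 -0.054 ] @.098 [ 0.4824 -0.054   0.4825 -0.0551] @.114 [ 0.4819 -0.0547 
[... 1884 characters left out ...]
098 [ 0.4824 -0.0546  0.4821 -0.0534] @.114 [ 0.4706 -0.046   0.4703 -0.0447]
disc 569 mean [0.5343 0.2968 0.0691] mec 0.5444806218147278 0.2935321033000946 0.05930578336119652
hubtop 87 mean [0.5394 0.293  0.1146] mec 0.540540874004364 0.2929735779762268 0.016455378383398056
spin 168 mean [ 0.534  -0.2997  0.0916] mec 0.5305769443511963 -0.30021703243255615 0.038009341806173325
pintop 26 mean [ 0.4819 -0.0532  0.1114] mec 0.4834502041339874 -0.05430353060364723 0.009758459404110909
holder 37 mean [ 0.4784 -0.0501  0.0626] mec 0.48119524121284485 -0.05199067294597626 0.013910689391195774
bushtop 44 mean [ 0.4888 -0.2873  0.0959] mec 0.4902128577232361 -0.2875930070877075 0.015226493589580059
```

```bash
python3 - <<'E'
from h import *
from scipy.optimize import least_squares
np.set_printoptions(precision=4,suppress=True)
for n in("top","scene"):
    p=camera(n);w=cloud(p)
    y=cv2.dilate(colmask(p,"yellow").astype(np.uint8),np.ones((3,3)))>0
    d=np.hypot(w[...,0]-.5365,w[...,1]+.301)
    m=((d<.04)&(w[...,2]>.084)&(w[...,2]<.105)&~y)
    cs,_=cv2.findContours(m.astype(np.uint8),cv2.RETR_EXTERNAL,cv2.CHAIN_APPROX_NONE)
    c=max(cs,key=len)[:,0];c=c[~np.array([y[max(v-1,0):v+2,u-1:u+2].any() for u,v in c])]
    e=onplane(p,c,.092)
    f=least_squares(lambda x:np.hypot(*(e-x[:2]).T)-x[2],[.5365,-.301,.03],loss="soft_l1",f_scale=.001).x
    print(n,"spindle fit",f)
    # deck
    m=(abs(w[...,2]-.05)<.006)&(np.hypot(w[...,0]-.54,w[...,1]+.3)<.14)
    cs,_=cv2.findContours(m.astype(np.uint8),cv2.RETR_EXTERNAL,cv2.CHAIN_APPROX_NONE)
    c=max(cs,key=len)[:,0]; e=onplane(p,c,.05)
    print("deck",cv2.minAreaRect((e*1000).astype(np.float32)))
    # ring darkness by angle at r 17..29
    g=cv2.cvtColor(p["pixels"],cv2.COLOR_RGB2GRAY).astype(np.float32)
    T=np.linalg.inv(p["T"])
    prof=[]
    A=np.arange(-60,60,2.)
    for a in np.r_[A,A+180]:
        s=0
        for r in(.020,.023,.026):
            uv=proj(p,[f[0]+r*np.cos(np.radians(a)),f[1]+r*np.sin(np.radians(a)),.095])
            s+=cv2.getRectSubPix(g,(1,1),tuple(map(float,uv)))[0,0]
        prof.append(s/3)
    prof=np.array(prof)
    for k in(0,1):
        P=prof[k*60:(k+1)*60];W=np.clip(np.median(P)-15-P,0,None);print("dogdir",k*180,(A*W).sum()/W.sum() if W.sum() else None, P.round().astype(int)[10:45])
E
```

```text
top spindle fit [ 0.5364 -0.3005  0.0286]
deck ((533.7819213867188, -299.1568298339844), (138.29714965820312, 163.17852783203125), 73.95079803466797)
dogdir 0 -13.166918204248937 [209 209 208 207 205 200 186 169 147 123 104  91  85  84  85  91 101 110
 121 145 170 195 209 209 209 209 209 209 209 208 207 207 207 207 207]
dogdir 180 -10.326118683017969 [209 209 208 208 208 208 206 198 181 162 143 125 109  98  94  92  90 102
 119 136 152 167 181 195 202 204 206 207 207 207 207 208 208 208 208]
scene spindle fit [ 0.5361 -0.3008  0.0303]
deck ((530.063232421875, -296.64666748046875), (141.05699157714844, 173.1673583984375), 73.9982681274414)
dogdir 0 -15.237059941100787 [151 150 147 143 138 134 127 119 111 103  97  93  90  90  93  99 105 112
 120 128 135 142 147 151 154 156 157 157 158 158 158 158 158 158 158]
dogdir 180 -7.65493019107001 [145 144 144 142 139 137 134 129 123 116 109 102  95  88  84  80  79  78
  80  86  93 100 108 114 121 127 132 137 140 143 145 147 149 150 151]
```

```bash
cat >> h.py <<'E'
def to(*targets):
    "targets (x,y,z,yaw_deg of tool x) -> tool-frame cm shift and rotvec deg"
    o=get_obs();M=R.from_quat(o["ee_rot"])
    x=M.as_matrix()[:,0];print("now",o["clock"],np.round(o["position"],4),"yaw",np.degrees(np.arctan2(x[1],x[0])).round(2),"F",np.round(o["ft_force"],1),"M",np.round(o["torque"],2),"grip",np.round(o["grip_width"]*85,1))
    for t in targets:
        c,s=np.cos(np.radians(t[3])),np.sin(np.radians(t[3]))
        T=R.from_matrix(np.array([[c,s,0],[s,-c,0],[0,0,-1.]]))
        print(t,"->",np.round(M.inv().apply(np.array(t[:3])-o["position"])*100,2),np.round((M.inv()*T).as_rotvec(degrees=True),2))
E
python3 - <<'E'
from h import *
p=camera("top");w=cloud(p)
for x in np.arange(.35,.75,.05):
    print(round(x,2),[int(1000*np.nanmax(np.r_[0,w[...,2][(abs(w[...,0]-x)<.025)&(abs(w[...,1]-y)<.025)]])) for y in np.arange(-.4,.45,.05)])
to((.42,-.3,.3,-60),(.45,-.1,.3,-45),(.54,.2925,.25,-26),(.54,.2925,.15,-26))
E
```

```text
0.35 [0, 0, 0, 0, 0, 0, 0, 0, 0, 0, 0, 0, 0, 0, 10, 10, 8]
0.4 [3, 7, 4, 6, 4, 4, 5, 6, 10, 5, 6, 4, 6, 8, 10, 10, 8]
0.45 [7, 57, 57, 55, 48, 8, 7, 68, 7, 8, 24, 25, 10, 9, 12, 13, 10]
0.5 [11, 92, 104, 67, 54, 8, 11, 117, 8, 9, 25, 23, 10, 78, 79, 74, 7]
0.55 [50, 94, 103, 96, 11, 14, 16, 16, 10, 9, 9, 8, 7, 76, 119, 76, 7]
0.6 [51, 56, 58, 58, 8, 21, 23, 23, 24, 21, 27, 23, 9, 11, 74, 7, 27]
0.65 [8, 7, 39, 48, 8, 22, 23, 20, 29, 22, 25, 25, 10, 9, 7, 10, 46]
0.7 [20, 19, 8, 62, 9, 21, 27, 25, 26, 23, 25, 23, 10, 9, 9, 7, 48]
now 1.35 [ 0.2012 -0.5917  0.2424] yaw -71.22 F [ 1.  -0.2  0.1] M [-0.01  0.02 -0.04] grip 84.9
(0.42, -0.3, 0.3, -60) -> [-20.58 -30.1   -5.77] [-0.000e+00 -1.000e-02 -1.122e+01]
(0.45, -0.1, 0.3, -45) -> [-38.55 -39.38  -5.77] [-0.000e+00 -1.000e-02 -2.622e+01]
(0.54, 0.2925, 0.25, -26) -> [-72.81 -60.54  -0.77] [ 0.000e+00 -1.000e-02 -4.522e+01]
(0.54, 0.2925, 0.15, -26) -> [-72.81 -60.54   9.23] [ 0.000e+00 -1.000e-02 -4.522e+01]
```

```bash
python3 -m creep '[-7,-10,-2,0,0,-4,8.5, -14,-20,-5,0,0,-7,8.5, -20.6,-30.1,-5.8,0,0,-11.2,8.5, -20.6,-30.1,-5.8,0,0,-11.2,8.5, -20.6,-30.1,-5.8,0,0,-11.2,8.5, -20.6,-30.1,-5.8,0,0,-11.2,8.5, -20.6,-30.1,-5.8,0,0,-11.2,8.5, -20.6,-30.1,-5.8,0,0,-11.2,8.5, -20.6,-30.1,-5.8,0,0,-11.2,8.5, -38.6,-39.4,-5.8,0,0,-26.2,8.5, -38.6,-39.4,-5.8,0,0,-26.2,8.5, -38.6,-39.4,-5.8,0,0,-26.2,8.5, -38.6,-39.4,-5.8,0,0,-26.2,8.5, -38.6,-39.4,-5.8,0,0,-26.2,8.5, -72.8,-60.5,-3,0,0,-45.2,8.5, -72.8,-60.5,-3,0,0,-45.2,8.5, -72.8,-60.5,-3,0,0,-45.2,8.5, -72.8,-60.5,-3,0,0,-45.2,8.5, -72.8,-60.5,-3,0,0,-45.2,8.5, -72.8,-60.5,-3,0,0,-45.2,8.5]'; python3 -c "
from h import *
to((.54,.2925,.25,-26),(.54,.2925,.16,-26),(.54,.2925,.085,-26))"
```

```text
clock: 3.02
position: [0.5058, 0.1456, 0.2832]
ee_rot: [0.974, -0.225, 0.001, -0.0]
ft_force: [2.1, -0.6, 0.4]
grip_width: 0.995
now 3.0167 [0.5058 0.1456 0.2832] yaw -26.06 F [ 2.1 -0.6  0.4] M [-0.03 -0.03 -0.  ] grip 84.6
(0.54, 0.2925, 0.25, -26) -> [ -3.39 -14.7    3.32] [-0.02 -0.07 -0.06]
(0.54, 0.2925, 0.16, -26) -> [ -3.4  -14.7   12.32] [-0.02 -0.07 -0.06]
(0.54, 0.2925, 0.085, -26) -> [ -3.41 -14.7   19.82] [-0.02 -0.07 -0.06]
```

```bash
python3 -m creep '[-1,-4,2,0,0,0,8.5, -2,-8,4,0,0,0,8.5, -3,-12,6,0,0,0,8.5, -3.4,-14.7,8,0,0,0,8.5, -3.4,-14.7,11,0,0,0,8.5, -3.4,-14.7,12,0,0,0,8.5, -3.4,-14.7,12,0,0,0,8.5, -3.4,-14.7,12,0,0,0,8.5]'; python3 -c "
from h import *
to((.54,.2925,.12,-26),(.54,.2925,.085,-26))"
```

```text
clock: 3.68
position: [0.54, 0.2896, 0.1635]
ee_rot: [0.974, -0.226, 0.0, 0.0]
ft_force: [0.6, 0.3, 0.4]
grip_width: 0.996
now 3.6833 [0.54   0.2896 0.1635] yaw -26.09 F [0.6 0.3 0.4] M [-0.06 -0.03 -0.  ] grip 84.7
(0.54, 0.2925, 0.12, -26) -> [-0.13 -0.26  4.35] [ 0.03 -0.02 -0.09]
(0.54, 0.2925, 0.085, -26) -> [-0.13 -0.26  7.85] [ 0.03 -0.02 -0.09]
```

```bash
python3 -m creep '[-0.1,-0.3,2.5,0,0,0,8.5, -0.1,-0.3,5,0,0,0,8.5, -0.1,-0.3,6.8,0,0,0,8.5, -0.1,-0.3,7.8,0,0,0,8.5, -0.1,-0.3,7.8,0,0,0,8.5, -0.1,-0.3,7.8,0,0,0,8.5, -0.1,-0.3,7.8,0,0,0,5, -0.1,-0.3,7.8,0,0,0,3.5, -0.1,-0.3,7.8,0,0,0,3.2, -0.1,-0.3,7.8,0,0,0,2.8, -0.1,-0.3,7.8,0,0,0,2, -0.1,-0.3,7.8,0,0,0,2, -0.1,-0.3,7.8,0,0,0,2, -0.1,-0.3,7.8,0,0,0,2]' 60; python3 -c "
from h import *
to((.54,.2925,.2,-26))"
```

```text
clock: 4.85
position: [0.5404, 0.294, 0.0857]
ee_rot: [0.974, -0.225, 0.0, -0.0]
ft_force: [-0.6, 0.2, 5.5]
grip_width: 0.335
now 4.85 [0.5404 0.294  0.0857] yaw -26.03 F [-0.6  0.2  5.5] M [-0.23  0.19  0.03] grip 28.4
(0.54, 0.2925, 0.2, -26) -> [  0.04   0.15 -11.43] [-0.04 -0.05 -0.03]
```

```bash
python3 -m creep '[0,0,-0.5,0,0,0,2, 0,0,-1.5,0,0,0,2, 0,0,-3,0,0,0,2, 0,0,-5,0,0,0,2, 0,0,-8,0,0,0,2, 0,0,-11,0,0,0,2, 0,0,-14,0,0,0,2, 0,0,-16,0,0,0,2, 0,0,-16,0,0,0,2, 0,0,-16,0,0,0,2]'; python3 - <<'E'
from h import *
p=camera("scene");save(p,"lift.png");cv2.imwrite('pics/lift2.png',cv2.resize(p["pixels"][210:330,90:250,::-1],(800,600),interpolation=cv2.INTER_CUBIC))
to((.54,.2925,.2,-26),(.47,.12,.27,-50),(.45,-.1,.27,-80),(.536,-.3,.27,-101.5))
E
```

```text
clock: 5.68
position: [0.5402, 0.2944, 0.247]
ee_rot: [0.974, -0.225, 0.001, -0.001]
ft_force: [0.4, 0.2, -2.5]
grip_width: 0.334
now 5.7333 [0.5398 0.2938 0.2454] yaw -26.01 F [ 0.2 -0.2 -2.7] M [ 0.   -0.01  0.03] grip 28.6
(0.54, 0.2925, 0.2, -26) -> [0.07 0.11 4.54] [-0.01 -0.03 -0.01]
(0.47, 0.12, 0.27, -50) -> [ 1.35 18.68 -2.47] [-2.000e-02 -3.000e-02  2.399e+01]
(0.45, -0.1, 0.27, -80) -> [ 9.2  39.33 -2.46] [-2.000e-02 -2.000e-02  5.399e+01]
(0.536, -0.3, 0.27, -101.5) -> [25.7  53.54 -2.46] [-3.000e-02 -2.000e-02  7.549e+01]
```

View pics/lift2.png

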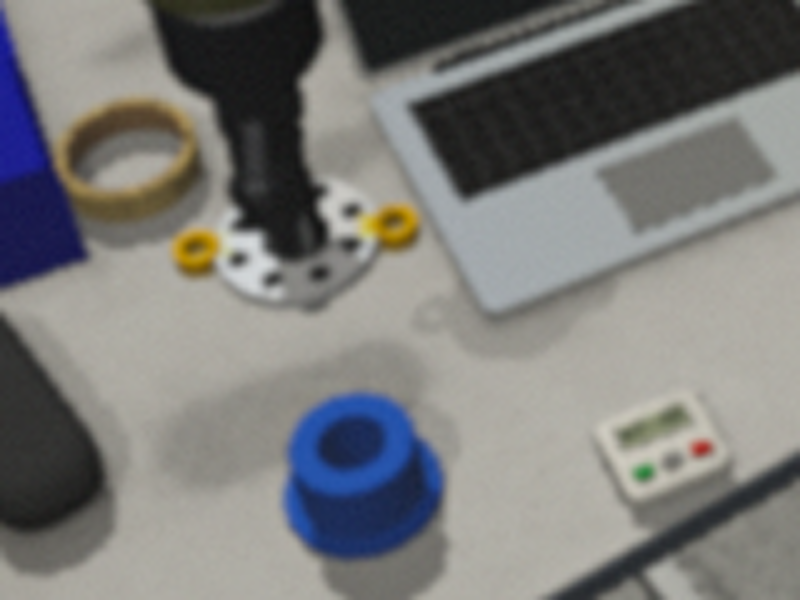

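```bash
python3 -m creep '[0.2,2,-0.8,0,0,2,2, 0.4,5,-1.6,0,0,6,2, 0.7,8.5,-2.5,0,0,10,2, 1,12,-2.5,0,0,15,2, 1.3,15.5,-2.5,0,0,20,2, 1.8,19,-2.5,0,0,24,2, 3,22.5,-2.5,0,0,29,2, 4.4,26,-2.5,0,0,34,2, 5.7,29.5,-2.5,0,0,39,2, 7,33,-2.5,0,0,44,2, 8.3,36.5,-2.5,0,0,49,2, 10,39.6,-2.5,0,0,54,2, 12.5,42,-2.5,0,0,58,2, 15.2,44.4,-2.5,0,0,62,2, 17.8,46.7,-2.5,0,0,66,2, 20.4,49,-2.5,0,0,69,2, 22.6,51,-2.5,0,0,72,2, 24.4,52.5,-2.5,0,0,74,2, 25.3,53.2,-2.5,0,0,75,2, 25.7,53.5,-2.5,0,0,75.5,2]'; python3 -c "
from h import *
to((.5363,-.3007,.2,-101.5))"
```

```text
clock: 7.4
position: [0.5356, -0.3016, 0.2678]
ee_rot: [-0.631, 0.776, 0.001, -0.001]
ft_force: [0.4, -0.8, -1.1]
grip_width: 0.338
now 7.4 [ 0.5356 -0.3016  0.2678] yaw -101.7 F [ 0.4 -0.8 -1.1] M [ 0.01 -0.   -0.  ] grip 28.7
(0.5363, -0.3007, 0.2, -101.5) -> [-0.09 -0.07  6.78] [ 0.18  0.04 -0.2 ]
```

```bash
python3 -m creep '[-0.1,-0.1,2,0,0,-0.2,2, -0.1,-0.1,4,0,0,-0.2,2, -0.1,-0.1,6,0,0,-0.2,2, -0.1,-0.1,8,0,0,-0.2,2, -0.1,-0.1,8.8,0,0,-0.2,2, -0.1,-0.1,8.8,0,0,-0.2,2, -0.1,-0.1,8.8,0,0,-0.2,2]'; cat > m.py <<'E'
from h import *
np.set_printoptions(precision=4,suppress=True)
import sys
o=get_obs();zs=o["position"][2]-.0357; ze=zs+.020 if len(sys.argv)<2 else float(sys.argv[1])
for n in("top","scene"):
    p=camera(n);save(p,"d_%s_%d.png"%(n,100*o["clock"]));w=cloud(p);E=[]
    for s,c,m in blobs(colmask(p,"yellow")):
        q=np.nanmedian(w[m],0)
        if np.hypot(q[0]-.536,q[1]+.301)<.075: print(n,s,q,"c@ze",onplane(p,c,ze)[0]);E.append(onplane(p,c,ze)[0])
    if len(E)==2:
        E.sort(key=lambda e:e[0]);d=E[1]-E[0];print("centre",(E[0]+E[1])/2,"len",np.linalg.norm(d),"yaw",np.degrees(np.arctan2(d[1],d[0])))
    for r in pinpoint(p,"rotor_hub")[:1]+pinpoint(p,"rotor_seat")[:1]: print(r["at"],r["conf"])
to((.5363,-.3007,.1277,-101.5))
E
python3 m.py
```

```text
clock: 7.98
position: [0.5374, -0.2984, 0.1822]
ee_rot: [-0.634, 0.773, 0.0, -0.0]
ft_force: [0.7, -0.2, -1.2]
grip_width: 0.334
[0.538, -0.2959, 0.1841] 0.54
[0.5362, -0.2999, 0.1452] 0.39
scene [328 194   8   8  45] [ 0.4904 -0.2876  0.1675] c@ze [ 0.488  -0.2881]
scene [325 211   8  14  88] [ 0.4835 -0.2845  0.0853] c@ze [ 0.4248 -0.2227]
centre [ 0.4564 -0.2554] len 0.09089224139177467 yaw -46.00792650115538
[0.5392, -0.2984, 0.1922] 0.9
[0.5371, -0.2979, 0.1481] 0.59
now 8.2833 [ 0.5378 -0.299   0.1829] yaw -101.32 F [-0.2  0.1 -1.6] M [ 0.02  0.   -0.02] grip 28.8
(0.5363, -0.3007, 0.1277, -101.5) -> [0.19 0.12 5.52] [-0.07 -0.03  0.18]
```

```bash
ls pics; python3 - <<'E'
import cv2,numpy as np,glob
a=cv2.imread(sorted(glob.glob('pics/d_top*'))[-1]);b=cv2.imread(sorted(glob.glob('pics/d_scene*'))[-1])
cv2.imwrite('pics/m2.png',np.hstack([cv2.resize(a[200:290,290:380],(400,400),interpolation=2),cv2.resize(b[160:250,280:370],(400,400),interpolation=2)]))
E
```

```text
d_scene_798.png
d_top_798.png
lift.png
lift2.png
m1.png
scene1.png
top1.png
```

View pics/m2.png

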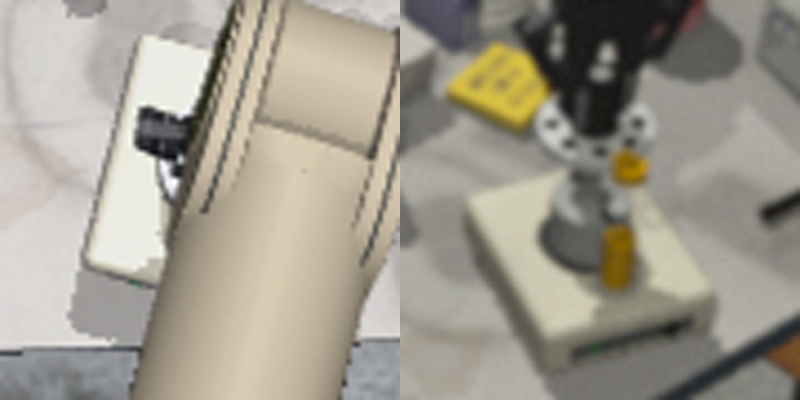

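```bash
python3 -m creep '[0.1,0,1,0,0,0,2, 0.2,0,2,0,0,0.1,2, 0.2,0,3,0,0,0.1,2, 0.2,0,3.7,0,0,0.1,2, 0.2,0,4,0,0,0.1,2, 0.2,0,4,0,0,0.1,2, 0.2,0,4,0,0,0.1,2, 0.2,0,4,0,0,0.1,2]'; python3 m.py; python3 m.py | grep now
```

```text
clock: 8.95
position: [0.5373, -0.3009, 0.1424]
ee_rot: [-0.633, 0.774, -0.0, 0.0]
ft_force: [-0.2, 0.4, -2.1]
grip_width: 0.337
[0.5366, -0.2956, 0.147] 0.55
[0.5358, -0.2993, 0.1077] 0.39
scene [325 204  10  21 134] [ 0.4832 -0.2853  0.0967] c@ze [ 0.4648 -0.2652]
[0.537, -0.3019, 0.1492] 0.63
[0.5374, -0.2962, 0.1101] 0.88
now 9.25 [ 0.5371 -0.3009  0.1422] yaw -101.42 F [ 0.4 -0.1 -1.6] M [-0.04 -0.    0.03] grip 28.6
(0.5363, -0.3007, 0.1277, -101.5) -> [-0.01  0.09  1.45] [-0.02 -0.01  0.08]
now 9.55 [ 0.537  -0.3009  0.142 ] yaw -101.42 F [-0.2 -0.4 -2. ] M [ 0.01 -0.   -0.01] grip 28.5
```

```bash
python3 -m creep '[0,0,0.2,0,0,0,2, 0,0,0.4,0,0,0,2, 0,0,0.6,0,0,0,2, 0,0,0.8,0,0,0,2, 0,0,0.9,0,0,0,2, 0,0,1.0,0,0,0,2, 0,0,1.0,0,0,0,2, 0,0,1.0,0,0,0,2]'; python3 -c "
from h import *
to((.5373,-.3012,.1277,-101.5))"
```

```text
clock: 10.22
position: [0.5371, -0.3013, 0.1319]
ee_rot: [-0.633, 0.774, -0.0, -0.0]
ft_force: [0.7, -2.5, -3.3]
grip_width: 0.334
now 10.2167 [ 0.5371 -0.3013  0.1319] yaw -101.43 F [ 0.7 -2.5 -3.3] M [-0.67 -0.38  0.03] grip 28.4
(0.5373, -0.3012, 0.1277, -101.5) -> [-0.01 -0.02  0.42] [-0.03 -0.03  0.07]
```

```bash
python3 -m creep '[0.05,0,0.1,0,0,0,2, 0.05,0,0.2,0,0,0,2, 0.05,0,0.25,0,0,0,2, 0.05,0,0.3,0,0,0,2, 0.05,0,0.3,0,0,0,2]'; python3 -c "
from h import *
to((.5373,-.3012,.1277,-101.5))"
```

```text
clock: 10.63
position: [0.5372, -0.3017, 0.1292]
ee_rot: [-0.633, 0.774, -0.001, 0.0]
ft_force: [2.6, -3.4, 0.1]
grip_width: 0.338
now 10.6333 [ 0.5372 -0.3017  0.1292] yaw -101.43 F [ 2.6 -3.4  0.1] M [-0.82 -0.61  0.  ] grip 28.7
(0.5373, -0.3012, 0.1277, -101.5) -> [-0.05  0.    0.15] [-0.06 -0.03  0.07]
```

```bash
python3 -m creep '[0.04,-0.04,0.05,0,0,0,2, 0.04,-0.04,0.1,0,0,0,2, 0.04,-0.04,0.15,0,0,0,2, 0.04,-0.04,0.2,0,0,0,2, 0.04,-0.04,0.2,0,0,0,2]'; python3 -c "
from h import *
to((.5373,-.3012,.1277,-101.5))"
```

```text
clock: 11.05
position: [0.5376, -0.302, 0.1277]
ee_rot: [-0.633, 0.774, -0.001, 0.0]
ft_force: [0.9, -2.5, 5.2]
grip_width: 0.336
now 11.05 [ 0.5376 -0.302   0.1277] yaw -101.42 F [ 0.9 -2.5  5.2] M [-0.55 -0.18 -0.01] grip 28.5
(0.5373, -0.3012, 0.1277, -101.5) -> [-0.07  0.04 -0.  ] [-0.05 -0.03  0.08]
```

```bash
python3 -m creep '[0.03,0,0.05,0,0,0,2, 0.03,0,0.1,0,0,0,2, 0.03,0,0.15,0,0,0,2, 0.03,0,0.15,0,0,0,2]'; python3 -c "
from h import *
to((.5373,-.3012,.1277,-101.5))"; python3 m.py .112
```

```text
clock: 11.38
position: [0.5376, -0.3021, 0.1276]
ee_rot: [-0.633, 0.774, -0.001, 0.0]
ft_force: [-4.0, 0.9, 17.3]
grip_width: 0.332
now 11.3833 [ 0.5376 -0.3021  0.1276] yaw -101.42 F [-4.   0.9 17.3] M [0.2  0.96 0.01] grip 28.2
(0.5373, -0.3012, 0.1277, -101.5) -> [-0.08  0.05 -0.01] [-0.07 -0.03  0.08]
[0.5362, -0.2975, 0.1313] 0.44
[0.5352, -0.3011, 0.0918] 0.62
scene [325 207  10  18 122] [ 0.4832 -0.2846  0.0973] c@ze [ 0.4711 -0.2715]
[0.5404, -0.3041, 0.1362] 0.57
[0.5386, -0.2998, 0.0977] 0.57
now 11.6833 [ 0.5376 -0.302   0.1276] yaw -101.42 F [-4.1  1.3 16.5] M [ 0.28  0.98 -0.03] grip 28.7
(0.5363, -0.3007, 0.1277, -101.5) -> [-0.11  0.16 -0.01] [-0.08 -0.03  0.08]
```

```bash
python3 -m creep '[-0.02,0,-0.08,0,0,0,2, -0.02,0,-0.13,0,0,0,2, -0.02,0,-0.13,0,0,0,3, -0.02,0,-0.13,0,0,0,5, -0.02,0,-0.13,0,0,0,6, -0.02,0,-0.13,0,0,0,6, -0.02,0,-0.13,0,0,0,6, -0.02,0,-0.13,0,0,0,6, -0.02,0,-1,0,0,0,6, -0.02,0,-2.5,0,0,0,6, -0.02,0,-5,0,0,0,6, -0.02,0,-8,0,0,0,6, -0.02,0,-11,0,0,0,6, -0.02,0,-13,0,0,0,6, -0.02,0,-13,0,0,0,6]'; python3 -c "
from h import *
to((.4825,-.0545,.25,-106),(.4825,-.0545,.14,-106))"
```

```text
clock: 12.93
position: [0.539, -0.3025, 0.2615]
ee_rot: [-0.633, 0.774, -0.004, 0.002]
ft_force: [0.3, 0.1, 0.5]
grip_width: 0.703
now 12.9333 [ 0.539  -0.3025  0.2615] yaw -101.42 F [0.3 0.1 0.5] M [-0.02 -0.01  0.02] grip 59.7
(0.4825, -0.0545, 0.25, -106) -> [-23.19  10.45   1.01] [-0.44 -0.11  4.58]
(0.4825, -0.0545, 0.14, -106) -> [-23.22  10.54  12.01] [-0.44 -0.11  4.58]
```

```bash
python3 -m creep '[-3,1.4,0,0,0,1,6, -7,3,0,-0.2,0,2,6, -11,5,0,-0.4,0,3,6, -15,6.7,0,-0.4,0,4,6, -18.5,8.3,0,-0.4,0,4.6,6, -21.5,9.7,0.5,-0.4,-0.1,4.6,6, -23,10.4,2,-0.4,-0.1,4.6,6, -23.2,10.5,4.5,-0.4,-0.1,4.6,6, -23.2,10.5,7,-0.4,-0.1,4.6,6, -23.2,10.5,9,-0.4,-0.1,4.6,6, -23.2,10.5,10,-0.4,-0.1,4.6,6, -23.2,10.5,10,-0.4,-0.1,4.6,6, -23.2,10.5,10,-0.4,-0.1,4.6,6]'; python3 m.py .112; python3 - <<'E'
from h import *
import glob
to((.4825,-.0545,.085,-106))
a=cv2.imread(sorted(glob.glob('pics/d_top*'),key=lambda s:int(s.split('_')[-1][:-4]))[-1]);b=cv2.imread(sorted(glob.glob('pics/d_scene*'),key=lambda s:int(s.split('_')[-1][:-4]))[-1])
cv2.imwrite('pics/m3.png',np.hstack([cv2.resize(a[205:275,300:370],(266,400),interpolation=2),cv2.resize(b[165:245,280:360],(266,400),interpolation=2),cv2.resize(b[175:275,215:315],(266,400),interpolation=2)]))
E
```

```text
clock: 14.02
position: [0.4804, -0.0537, 0.1559]
ee_rot: [-0.602, 0.799, 0.003, -0.002]
ft_force: [0.7, 0.1, -0.0]
grip_width: 0.703
top [339 216   8  10  46] [ 0.58   -0.3103  0.1087] c@ze [ 0.5813 -0.31  ]
top [331 248  10  11  77] [ 0.489  -0.291   0.1071] c@ze [ 0.4885 -0.2884]
centre [ 0.5349 -0.2992] len 0.09531077877566843 yaw -13.110064212386005
[0.5367, -0.2974, 0.1327] 0.78
[0.5389, -0.3025, 0.091] 0.56
scene [312 189   8   5  30] [ 0.5904 -0.3137  0.112 ] c@ze [ 0.5872 -0.3124]
scene [325 207  10  18 118] [ 0.4837 -0.2846  0.0941] c@ze [ 0.4705 -0.271 ]
centre [ 0.5289 -0.2917] len 0.12388635350578389 yaw -19.518013402751365
[0.5352, -0.3045, 0.1356] 0.74
[0.5391, -0.3026, 0.0987] 0.85
now 14.3167 [ 0.4807 -0.0538  0.1563] yaw -106.03 F [ 0.4 -0.6  0.1] M [-0.    0.04 -0.  ] grip 59.7
(0.5363, -0.3007, 0.1277, -101.5) -> [ 22.2  -12.17   2.76] [ 0.32  0.1  -4.53]
now 14.3167 [ 0.4807 -0.0538  0.1563] yaw -106.03 F [ 0.4 -0.6  0.1] M [-0.    0.04 -0.  ] grip 59.7
(0.4825, -0.0545, 0.085, -106) -> [ 0.03 -0.23  7.13] [ 0.32  0.08 -0.03]
```

View pics/m3.png

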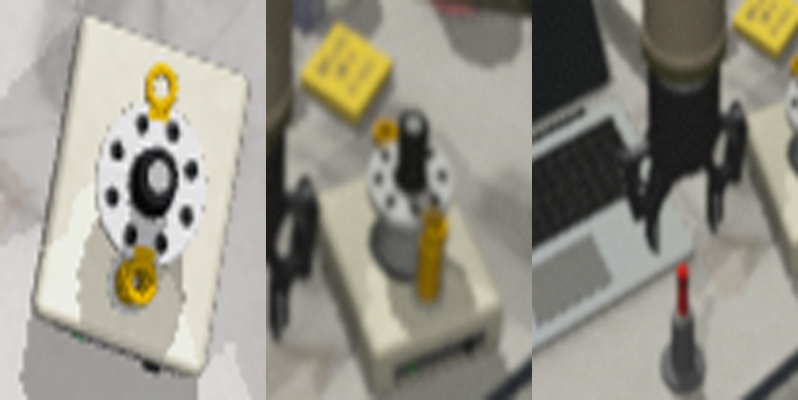

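```bash
python3 -m creep '[0,-0.2,2.5,0.3,0.1,0,6, 0,-0.2,5,0.3,0.1,0,6, 0,-0.2,6.5,0.3,0.1,0,6, 0,-0.2,7.1,0.3,0.1,0,6, 0,-0.2,7.1,0.3,0.1,0,6, 0,-0.2,7.1,0.3,0.1,0,6]'; python3 - <<'E'
from h import *
to((.4825,-.0545,.085,-106))
for n in("top","scene"):
    p=camera(n)
    for q in("pin_grip","pin_shoulder"): print(n,q,[(r["at"],r["conf"]) for r in pinpoint(p,q)[:1]])
E
```

```text
clock: 14.82
position: [0.4822, -0.054, 0.0852]
ee_rot: [-0.602, 0.799, 0.0, -0.0]
ft_force: [0.5, 0.0, -0.3]
grip_width: 0.701
now 14.8167 [ 0.4822 -0.054   0.0852] yaw -106.02 F [ 0.5  0.  -0.3] M [ 0.01 -0.01 -0.02] grip 59.6
(0.4825, -0.0545, 0.085, -106) -> [ 0.04 -0.04  0.02] [ 0.06 -0.01 -0.02]
top pin_grip []
top pin_shoulder []
scene pin_grip [([0.4869, -0.0529, 0.0921], 0.42)]
scene pin_shoulder [([0.4841, -0.0555, 0.0615], 0.63)]
```

Close on the handle (moderate grip) and lift clear of the holder.

```bash
python3 -m creep '[0,0,0,0,0,0,4, 0,0,0,0,0,0,2, 0,0,0,0,0,0,1.6, 0,0,0,0,0,0,0.8, 0,0,0,0,0,0,0.5, 0,0,0,0,0,0,0.5, 0,0,0,0,0,0,0.5, 0,0,0,0,0,0,0.5, 0,0,-0.5,0,0,0,0.5, 0,0,-1.5,0,0,0,0.5, 0,0,-3,0,0,0,0.5, 0,0,-5.5,0,0,0,0.5, 0,0,-9,0,0,0,0.5, 0,0,-12.5,0,0,0,0.5, 0,0,-15,0,0,0,0.5, 0,0,-16,0,0,0,0.5, 0,0,-16,0,0,0,0.5]' 60; python3 - <<'E'
from h import *
to((.4884,-.2874,.245,-106),(.4884,-.2874,.203,-106))
p=camera("scene");save(p,"pin.png")
print([(r["at"],r["conf"]) for q in("pin_grip","pin_shoulder") for r in pinpoint(p,q)[:1]])
w=cloud(p)
for s,c,m in blobs(colmask(p,"red"),3):
    q=np.nanmedian(w[m],0)
    if .4<q[0]<.56 and -.1<q[1]<.0: print(s,c,q)
E
```

```text
clock: 16.53
position: [0.4832, -0.054, 0.2473]
ee_rot: [-0.602, 0.799, -0.001, 0.001]
ft_force: [-1.1, -0.4, -1.0]
grip_width: 0.147
now 16.5333 [ 0.4832 -0.054   0.2473] yaw -106.01 F [-1.1 -0.4 -1. ] M [-0.01 -0.06  0.06] grip 12.5
(0.4884, -0.2874, 0.245, -106) -> [22.29 -6.94  0.25] [-0.17 -0.   -0.01]
(0.4884, -0.2874, 0.203, -106) -> [22.29 -6.93  4.45] [-0.17 -0.   -0.01]
[([0.4885, -0.0521, 0.252], 0.41), ([0.4882, -0.0524, 0.221], 0.43)]
[270 200   5  14  45] [271.82222222 205.68888889] [ 0.48067304 -0.05439212  0.26743699]
```

```bash
python3 -m creep '[2,-0.6,0,0,0,0,0.5, 5,-1.6,0,0,0,0,0.5, 8.5,-2.6,0,0,0,0,0.5, 12,-3.7,0,-0.1,0,0,0.5, 15.5,-4.8,0,-0.2,0,0,0.5, 18.5,-5.8,0,-0.2,0,0,0.5, 20.8,-6.5,0,-0.2,0,0,0.5, 22,-6.9,0.5,-0.2,0,0,0.5, 22.3,-6.9,2,-0.2,0,0,0.5, 22.3,-6.9,3.5,-0.2,0,0,0.5, 22.3,-6.9,4,-0.2,0,0,0.5, 22.3,-6.9,4,-0.2,0,0,0.5, 22.3,-6.9,4,-0.2,0,0,0.5]'; python3 - <<'E'
from h import *
to((.4884,-.2874,.2,-106))
p=camera("scene")
for q in("pin_grip","pin_shoulder","index_bush"): print(q,[(np.round(r["at"],4),r["conf"]) for r in pinpoint(p,q)[:2]])
o=get_obs()["position"]
for nm,x in(("tip",o+[0,0,-.071]),("shoulder",o+[0,0,-.023]),("eyetop",[.4884+.0011,-.2874-.0038,.112]),("bush",[.4884,-.2874,.098])): print(nm,proj(p,x))
cv2.imwrite('pics/m4.png',cv2.resize(p["pixels"][160:240,290:370,::-1],(600,600),interpolation=2))
q=camera("top");print(abs(q["pixels"][240:260,325:345].astype(int)).mean((0,1)))
E
```

```text
clock: 17.77
position: [0.4868, -0.2865, 0.204]
ee_rot: [-0.602, 0.798, 0.003, -0.002]
ft_force: [-0.1, -0.1, -0.1]
grip_width: 0.145
now 17.7667 [ 0.4868 -0.2865  0.204 ] yaw -105.95 F [-0.1 -0.1 -0.1] M [-0.05 -0.02  0.02] grip 12.3
(0.4884, -0.2874, 0.2, -106) -> [ 0.04 -0.19  0.4 ] [0.36 0.01 0.05]
pin_grip [(array([ 0.4936, -0.2851,  0.2097]), 0.42)]
pin_shoulder [(array([ 0.487 , -0.2831,  0.1787]), 0.63)]
index_bush [(array([ 0.4928, -0.2886,  0.0998]), 0.91)]
tip [330.18629806 205.40827685]
shoulder [331.52499333 193.93346625]
eyetop [330.01890235 209.6396882 ]
bush [328.97211675 213.50108693]
[149.2275 141.79   127.4725]
```

View pics/m4.png

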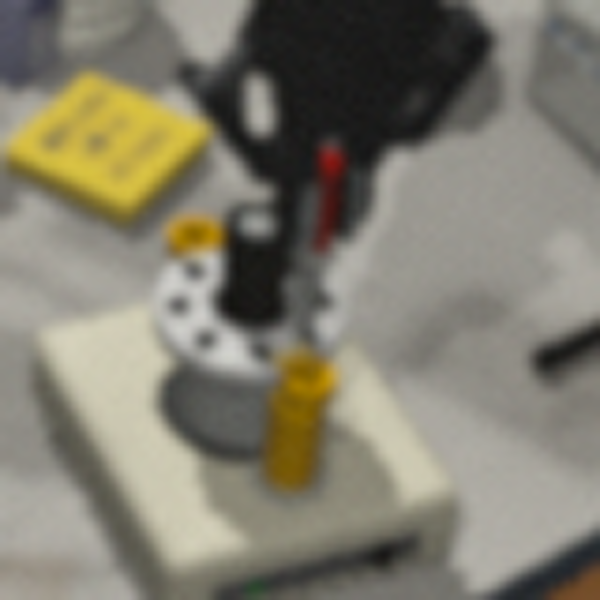

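```bash
python3 -m creep '[0.1,-0.1,0.3,0.2,0,0,0.5, 0.2,-0.2,0.8,0.36,0,0,0.5, 0.23,-0.19,1.3,0.36,0,0,0.5, 0.23,-0.19,1.6,0.36,0,0,0.5, 0.23,-0.19,1.6,0.36,0,0,0.5, 0.23,-0.19,1.6,0.36,0,0,0.5]'; python3 - <<'E'
from h import *
to((.4880,-.2892,.17,-106))
p=camera("scene")
x=p["pixels"][170:235,300:360,::-1]
cv2.imwrite('pics/m5.png',cv2.resize(x,(600,650)[:1]+(600,),interpolation=2))
E
```

```text
clock: 18.52
position: [0.4877, -0.2901, 0.1881]
ee_rot: [-0.602, 0.799, -0.0, 0.0]
ft_force: [0.2, 0.2, 0.1]
grip_width: 0.153
now 18.5167 [ 0.4877 -0.2901  0.1881] yaw -106.02 F [0.2 0.2 0.1] M [ 0.03  0.04 -0.08] grip 13.0
(0.488, -0.2892, 0.17, -106) -> [-0.1  -0.    1.81] [-0.03 -0.01 -0.02]
```

View pics/m5.png

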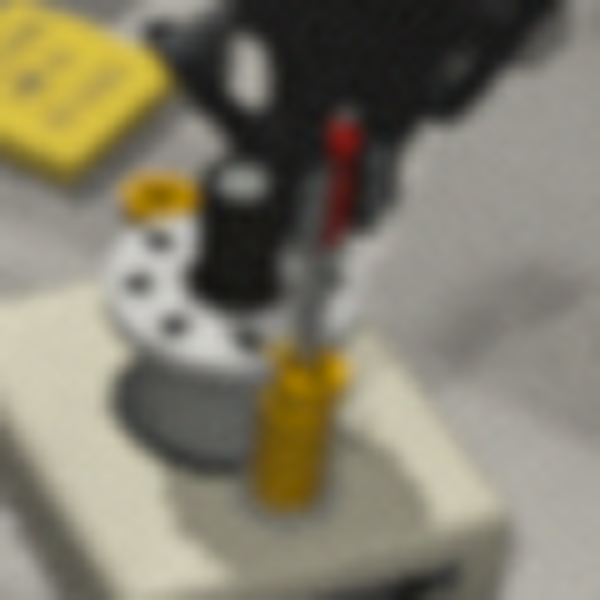

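```bash
python3 -m creep '[-0.05,0,0.3,0,0,0,0.5, -0.05,0,0.6,0,0,0,0.5, -0.05,0,0.9,0,0,0,0.5, -0.05,0,1.2,0,0,0,0.5, -0.05,0,1.2,0,0,0,0.5]'; python3 -c "
from h import *
to((.4880,-.2892,.17,-106))"
```

```text
clock: 18.98
position: [0.4876, -0.2895, 0.1755]
ee_rot: [-0.602, 0.799, 0.0, -0.0]
ft_force: [-0.3, 0.4, -1.1]
grip_width: 0.147
now 18.9833 [ 0.4876 -0.2895  0.1755] yaw -106.01 F [-0.3  0.4 -1.1] M [ 0.02  0.04 -0.01] grip 12.5
(0.488, -0.2892, 0.17, -106) -> [-0.04 -0.03  0.55] [ 0.   -0.   -0.01]
```

```bash
python3 -m creep '[-0.05,0,0.2,0,0,0,0.5, -0.05,-0.03,0.4,0,0,0,0.5, -0.05,-0.03,0.6,0,0,0,0.5, -0.05,-0.03,0.8,0,0,0,0.5, -0.05,-0.03,1.0,0,0,0,0.5, -0.05,-0.03,1.0,0,0,0,0.5]'; python3 -c "
from h import *
to((.4884,-.2874,.117,-106))"
```

```text
clock: 19.48
position: [0.4881, -0.2893, 0.1658]
ee_rot: [-0.602, 0.799, -0.0, 0.0]
ft_force: [-0.3, 0.3, -1.0]
grip_width: 0.146
now 19.4833 [ 0.4881 -0.2893  0.1658] yaw -106.03 F [-0.3  0.3 -1. ] M [-0.07  0.11 -0.  ] grip 12.4
(0.4884, -0.2874, 0.117, -106) -> [-0.19  0.03  4.88] [-0.02 -0.01 -0.03]
```

```bash
python3 -m creep '[-0.04,0,0.2,0,0,0,0.5, -0.08,0,0.4,0,0,0,0.5, -0.12,0,0.6,0,0,0,0.5, -0.16,0.02,0.8,0,0,0,0.5, -0.18,0.03,1.0,0,0,0,0.5, -0.18,0.03,1.0,0,0,0,0.5]'; python3 -c "
from h import *
to((.4884,-.2874,.135,-106))"
```

```text
clock: 19.98
position: [0.4884, -0.2872, 0.1557]
ee_rot: [-0.602, 0.799, -0.0, 0.0]
ft_force: [-1.3, 0.1, -1.6]
grip_width: 0.145
now 19.9833 [ 0.4884 -0.2872  0.1557] yaw -106.01 F [-1.3  0.1 -1.6] M [-0.06  0.3   0.02] grip 12.3
(0.4884, -0.2874, 0.135, -106) -> [ 0.01 -0.01  2.07] [-0.01 -0.   -0.01]
```

```bash
python3 -m creep '[0,0.04,0.15,0,0,0,0.5, 0,0.04,0.3,0,0,0,0.5, 0,0.04,0.45,0,0,0,0.5, 0,0.04,0.6,0,0,0,0.5, 0,0.04,0.7,0,0,0,0.5, 0,0.04,0.7,0,0,0,0.5]'; python3 -c "
from h import *
to((.4884,-.2874,.135,-106))"
```

```text
clock: 20.48
position: [0.4883, -0.2873, 0.1491]
ee_rot: [-0.602, 0.799, -0.0, 0.0]
ft_force: [-0.4, -0.3, -0.8]
grip_width: 0.142
now 20.4833 [ 0.4883 -0.2873  0.1491] yaw -106.01 F [-0.4 -0.3 -0.8] M [0.01 0.09 0.01] grip 12.1
(0.4884, -0.2874, 0.135, -106) -> [ 0.   -0.01  1.41] [-0.06 -0.01 -0.01]
```

```bash
python3 -m creep '[0,0,0.15,0,0,0,0.5, 0,0,0.3,0,0,0,0.5, 0,0,0.45,0,0,0,0.5, 0,0,0.6,0,0,0,0.5, 0,0,0.7,0,0,0,0.5, 0,0,0.7,0,0,0,0.5]'; python3 -c "
from h import *
to((.4884,-.2874,.135,-106))"
```

```text
clock: 20.98
position: [0.4881, -0.2876, 0.1421]
ee_rot: [-0.602, 0.799, -0.001, 0.0]
ft_force: [-0.8, -1.3, -1.6]
grip_width: 0.148
now 20.9833 [ 0.4881 -0.2876  0.1421] yaw -106.03 F [-0.8 -1.3 -1.6] M [-0.29  0.22 -0.02] grip 12.6
(0.4884, -0.2874, 0.135, -106) -> [-0.03 -0.02  0.71] [-0.05 -0.03 -0.03]
```

```bash
python3 -m creep '[0.02,0.02,0.1,0,0,0,0.5, 0.02,0.02,0.2,0,0,0,0.5, 0.02,0.02,0.3,0,0,0,0.5, 0.02,0.02,0.4,0,0,0,0.5, 0.02,0.02,0.5,0,0,0,0.5, 0.02,0.02,0.6,0,0,0,0.5, 0.02,0.02,0.6,0,0,0,0.5]'; python3 -c "
from h import *
to((.4884,-.2874,.135,-106))"
```

```text
clock: 21.57
position: [0.4879, -0.2877, 0.1361]
ee_rot: [-0.602, 0.799, -0.0, 0.0]
ft_force: [-1.0, -2.8, -1.3]
grip_width: 0.144
now 21.5667 [ 0.4879 -0.2877  0.1361] yaw -106.02 F [-1.  -2.8 -1.3] M [-0.46  0.2   0.03] grip 12.3
(0.4884, -0.2874, 0.135, -106) -> [-0.04 -0.04  0.11] [-0.05 -0.03 -0.02]
```

```bash
python3 -m creep '[0.02,0,0.05,0,0,0,0.5, 0.02,0,0.1,0,0,0,0.5, 0.02,0,0.15,0,0,0,0.5, 0.02,0,0.2,0,0,0,0.5, 0.02,0,0.25,0,0,0,0.5, 0.02,0,0.25,0,0,0,0.5]'; python3 -c "
from h import *
to((.4884,-.2874,.135,-106))"
```

```text
clock: 22.07
position: [0.4879, -0.2877, 0.1341]
ee_rot: [-0.602, 0.799, -0.0, 0.0]
ft_force: [-3.1, -0.6, 3.9]
grip_width: 0.147
now 22.0667 [ 0.4879 -0.2877  0.1341] yaw -106.02 F [-3.1 -0.6  3.9] M [-0.04  0.71 -0.02] grip 12.5
(0.4884, -0.2874, 0.135, -106) -> [-0.04 -0.04 -0.09] [-0.05 -0.02 -0.02]
```

```bash
python3 -m creep '[0,0,0.07,0,0,0,0.5, 0,0,0.15,0,0,0,0.5, 0,0,0.2,0,0,0,0.5, 0,0,0.2,0,0,0,0.5]'; python3 -c "
from h import *
to((.4884,-.2874,.135,-106))"
```

```text
clock: 22.4
position: [0.4879, -0.2878, 0.1335]
ee_rot: [-0.602, 0.799, -0.001, -0.0]
ft_force: [-9.3, 3.0, 17.4]
grip_width: 0.144
now 22.4 [ 0.4879 -0.2878  0.1335] yaw -106.03 F [-9.3  3.  17.4] M [0.69 2.19 0.01] grip 12.3
(0.4884, -0.2874, 0.135, -106) -> [-0.05 -0.04 -0.15] [-0.06 -0.05 -0.03]
```

```bash
python3 -m creep '[0,0,-0.15,0,0,0,0.5, 0,0,-0.28,0,0,0,0.5, 0,0,-0.28,0,0,0,1.5, 0,0,-0.28,0,0,0,3, 0,0,-0.28,0,0,0,4, 0,0,-0.28,0,0,0,4, 0,0,-0.28,0,0,0,4, 0,0,-1,0,0,0,4, 0,0,-2.5,0,0,0,4, 0,0,-5,0,0,0,4, 0,0,-8,0,0,0,4, 0,0,-12,0,0,0,4, -4,2,-14,0,0,0,4, -8,4,-14,0,0,0,4, -12,6,-14,0,0,0,4, -16,8,-14,0,0,0,4, -19,9,-14,0,0,0,4, -20,9,-14,0,0,0,4, -20,9,-14,0,0,0,4]'; python3 m.py .112; python3 - <<'E'
from h import *
a=camera("top");b=camera("scene")
for p in(a,b):
    w=cloud(p)
    for q in("pin_grip","pin_shoulder","rotor_seat"): print(q,[(np.round(r["at"],4),r["conf"]) for r in pinpoint(p,q)[:1]])
    for s,c,m in blobs(colmask(p,"red"),3):
        q=np.nanmedian(w[m],0)
        if .4<q[0]<.56 and -.35<q[1]<-.2: print(s,q,np.nanmax(w[m][:,2]))
    for nm,c,z0,z1 in(("disc",(.5363,-.3007),.105,.118),("hubtop",(.5363,-.3007),.145,.17)):
        d=np.hypot(w[...,0]-c[0],w[...,1]-c[1]);k=(d<.038)&(w[...,2]>z0)&(w[...,2]<z1)
        X=w[k];f=np.linalg.lstsq(np.c_[X[:,:2]-c,np.ones(len(X))],X[:,2],rcond=None)[0];print(nm,len(X),"median z",np.median(X[:,2]),"plane",f)
A=a["pixels"][...,::-1];B=b["pixels"][...,::-1]
cv2.imwrite('pics/m6.png',np.hstack([cv2.resize(A[205:275,300:370],(400,400),interpolation=2),cv2.resize(B[160:240,285:365],(400,400),interpolation=2)]))
E
```

```text
clock: 23.98
position: [0.4568, -0.0658, 0.2729]
ee_rot: [-0.604, 0.797, -0.001, 0.001]
ft_force: [-0.2, 0.3, -0.7]
grip_width: 0.466
top [340 216   8  10  43] [ 0.5839 -0.3154  0.1092] c@ze [ 0.5834 -0.3143]
top [331 247   9  11  33] [ 0.492  -0.2833  0.108 ] c@ze [ 0.4911 -0.2835]
centre [ 0.5373 -0.2989] len 0.09734477100973772 yaw -18.402141212665082
[0.5388, -0.2989, 0.1316] 0.87
[0.5387, -0.3037, 0.0949] 0.84
scene [313 188   7   6  30] [ 0.5869 -0.3136  0.113 ] c@ze [ 0.5851 -0.3154]
scene [325 210   8  15  91] [ 0.4824 -0.282   0.0878] c@ze [ 0.465  -0.2639]
centre [ 0.5251 -0.2897] len 0.13064633698936395 yaw -23.1901847154215
[0.5388, -0.3012, 0.1358] 0.84
[0.5397, -0.3018, 0.0964] 0.79
now 24.2833 [ 0.4565 -0.0718  0.2717] yaw -106.13 F [ 0.1 -0.9 -0.6] M [ 0.02 -0.03  0.06] grip 39.8
(0.5363, -0.3007, 0.1277, -101.5) -> [ 19.77 -14.02  14.41] [-0.04 -0.02 -4.63]
pin_grip [(array([ 0.4881, -0.2871,  0.14  ]), 0.52)]
pin_shoulder [(array([ 0.491 , -0.2898,  0.1123]), 0.52)]
rotor_seat [(array([ 0.5366, -0.3011,  0.0924]), 0.91)]
[335 251   5   5  21] [ 0.48711154 -0.28640049  0.15937723] 0.16454129536570172
disc 357 median z 0.10888058058917238 plane [-0.00678421  0.00802894  0.10922262]
hubtop 90 median z 0.15327635154256847 plane [-0.03911791  0.02892516  0.15326872]
pin_grip [(array([ 0.4927, -0.2874,  0.1432]), 0.63)]
pin_shoulder [(array([ 0.4907, -0.2856,  0.113 ]), 0.58)]
rotor_seat [(array([ 0.5379, -0.3007,  0.0967]), 0.9)]
[329 197   4  12  37] [ 0.48670799 -0.28487883  0.15122161] 0.16621974138885287
disc 164 median z 0.11179473926908357 plane [ 0.01208379 -0.023495    0.11207662]
hubtop 71 median z 0.1565253366581043 plane [ 0.18072713 -0.04076049  0.15534706]
```

View pics/m6.png

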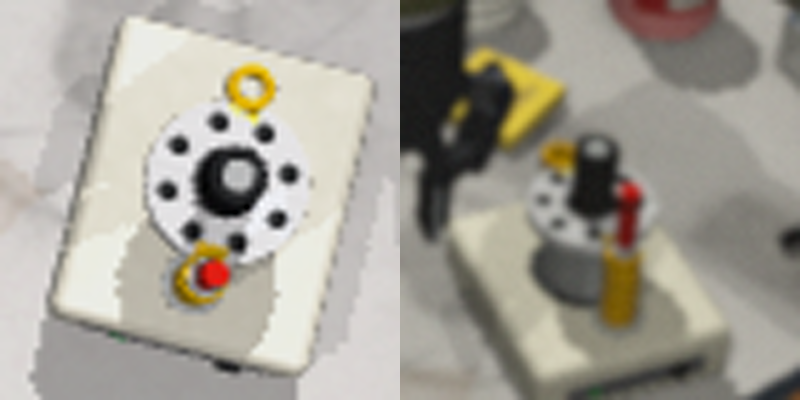

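```bash
python3 - <<'E'
from h import *
p=camera("top");q=camera("scene")
for n in("bottle","timer","marker"): print(n,[(np.round(r["at"],3),r["conf"]) for s in(p,q) for r in pinpoint(s,n)[:2]])
print(hand_in())
E
```

```text
bottle [(array([ 0.743, -0.244,  0.001]), 0.74), (array([ 0.54 , -0.304,  0.089]), 0.16), (array([ 0.743, -0.24 , -0.002]), 0.43)]
timer [(array([ 0.463,  0.141, -0.001]), 0.83), (array([0.462, 0.14 , 0.002]), 0.56)]
marker [(array([ 0.509, -0.536,  0.   ]), 0.46), (array([ 0.535, -0.304,  0.09 ]), 0.52), (array([ 0.508, -0.531, -0.001]), 0.45)]
the job is handed in; nothing more can be done
None
```

The rotor is seated in the spindle over the dogs, and the pin is pushed home through the eye into the bush. I let go and handed the job in at about 24 s of the 69 s allowed.

- **Rotor seating:** I lowered it gently. It stopped firmly at the height predicted for full seating, and 17 N of push moved it no further. Afterwards the disc was within about 2 mm of its seated height in both cameras, with little sign of tilt.
- **Pin and alignment:** The pin met a firm stop with its shoulder on the eye, also at 17 N. From the top camera, the far eye measured in line with the bush, at -16.1° against the drive's -16.05°; before the pin it was about 4.5° off. The shoulder was found at 112–113 mm above the bench, where 112 mm is expected.
- **Bystanders:** The bottle, timer and marker were found within about 5 mm of where they started, close to the cameras' and networks' error.

**Disagreements:** The scene camera's two-eye yaw came out wrong (-23°) because it merges the near eye with the bush, so I did not use it. Its hub-top plane fit was also unreliable (few points, a spurious tilt). During the final push on the pin the TCP crept about 0.6 mm, so the fingers may have slipped slightly on the handle. Height readings agree with the pin being home to about 2–3 mm.

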